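Empty a dissolution-tester vessel rack and index its vessels

TASK

The dissolution run is over and the vessel rack has to be made ready for the next one. First use the hook to draw every wire basket that is still down in a vessel out by its bail and stand it upright in the steel tray, never touching a basket with the fingers, and hang the hook back upright in its stand. Then turn each of the three vessels where it sits until the white lug on its black collar squarely faces the white line in front of it, leaving the vials and dropper bottle standing by undisturbed.

Things in the scene. Friction and masses are not known exactly. Their poses are not given: they have to be found in the camera images.
- vessel_rack: Fixed rack, 295 mm long (y), 124 mm deep (x): grey foot plate, 4 steel pillars, blue top plate 10 mm thick, its top 135 mm above the origin (centre of the underside, on the worktop, z up). Three round mouths, one vessel in each, at its y = -95, 0, +95 mm, x = 0. On the -x side of each a white line points at its centre. A lifting bail stands 20 mm out of each end, below the top.
- mark_1 (a point): Point just inside the inner end of the white line of mouth 1: 38 mm from the mouth's axis toward the rack's -x, 5 mm above the plate. The end of lug 1 belongs here.
- mark_2 (a point): Point just inside the inner end of the white line of mouth 2: 38 mm from the mouth's axis toward the rack's -x, 5 mm above the plate. The end of lug 2 belongs here.
- mark_3 (a point): Point just inside the inner end of the white line of mouth 3: 38 mm from the mouth's axis toward the rack's -x, 5 mm above the plate. The end of lug 3 belongs here.
- vessel_1 (a joint): Angle of glass vessel 1, which turns about its upright axis in mouth 1, over several turns, against slight friction (0.03 N m): 0 when its lug faces the white line, growing anticlockwise seen from above. Its black collar sits on the blue plate: eight-sided, 58 mm across flats, 16 mm high, bore 44 mm, the white lug on the middle of one flat. The inner floor is flat, 104 mm below the plate's top.
- vessel_2 (a joint): Angle of glass vessel 2, which turns about its upright axis in mouth 2, over several turns, against slight friction (0.03 N m): 0 when its lug faces the white line, growing anticlockwise seen from above. Its black collar sits on the blue plate: eight-sided, 58 mm across flats, 16 mm high, bore 44 mm, the white lug on the middle of one flat. The inner floor is flat, 104 mm below the plate's top.
- vessel_3 (a joint): Angle of glass vessel 3, which turns about its upright axis in mouth 3, over several turns, against slight friction (0.03 N m): 0 when its lug faces the white line, growing anticlockwise seen from above. Its black collar sits on the blue plate: eight-sided, 58 mm across flats, 16 mm high, bore 44 mm, the white lug on the middle of one flat. The inner floor is flat, 104 mm below the plate's top.
- lug_1 (a point): Outer end of the white lug of vessel 1, 38 mm from the vessel's axis, 5 mm above the plate. The lug is 8 mm wide and stands 9 mm out of its flat; flats follow every 45 degrees, so those 90 degrees from the lug are clear for the fingers.
- lug_2 (a point): Outer end of the white lug of vessel 2, 38 mm from the vessel's axis, 5 mm above the plate. The lug is 8 mm wide and stands 9 mm out of its flat; flats follow every 45 degrees, so those 90 degrees from the lug are clear for the fingers.
- lug_3 (a point): Outer end of the white lug of vessel 3, 38 mm from the vessel's axis, 5 mm above the plate. The lug is 8 mm wide and stands 9 mm out of its flat; flats follow every 45 degrees, so those 90 degrees from the lug are clear for the fingers.
- basket_1: Steel wire basket (35 g) on the floor of vessel 1, absent in some runs. Cage 28 mm diameter, 26 mm high, solid to the touch. Rigid bail of 3 mm wire: uprights at its own y = -12 and +12 mm, top bar along y, bar centre 54 mm above the origin (centre of the underside, z up); the window under the bar is 21 mm wide, 26 mm high. Fingers cannot reach it in the vessel.
- basket_2: Steel wire basket (35 g) on the floor of vessel 2, absent in some runs. Cage 28 mm diameter, 26 mm high, solid to the touch. Rigid bail of 3 mm wire: uprights at its own y = -12 and +12 mm, top bar along y, bar centre 54 mm above the origin (centre of the underside, z up); the window under the bar is 21 mm wide, 26 mm high. Fingers cannot reach it in the vessel.
- basket_3: Steel wire basket (35 g) on the floor of vessel 3, absent in some runs. Cage 28 mm diameter, 26 mm high, solid to the touch. Rigid bail of 3 mm wire: uprights at its own y = -12 and +12 mm, top bar along y, bar centre 54 mm above the origin (centre of the underside, z up); the window under the bar is 21 mm wide, 26 mm high. Fingers cannot reach it in the vessel.
- hook_tool: Hook (90 g). Origin on the axis of its 5 mm shaft at the height of the prong's centre, z up the shaft. Prong: 4 mm wire, 12 mm along its own +x, then turned up, tip 7 mm above the origin. Grey disc, 48 mm diameter, 91 to 97 mm up; above it, to 151 mm, an orange handle 14 mm square, faces square to its x and y; a white dash on top shows the prong's direction.
- hook_stand: Loose stand (0.9 kg): dark steel foot 88 mm diameter, 12 mm high, with an upright round tube, 51 mm outside, 38 mm inside, rim 109 mm above the origin (centre of the underside). The hook hangs in the tube, disc on the rim, its origin 18 mm above the stand's.
- tray: Loose open steel tray (0.8 kg), 170 mm (its x) by 120 mm (its y), 18 mm high, walls and floor 3 mm. Origin at the centre of the underside; the inner floor is 3 mm above it.
- vial_teal_0: Small amber vial with a teal cap, 26 mm in diameter and 68 mm high, standing by in front of the rack; bystander. Origin at the centre of its underside.
- vial_teal_1: Second such vial, a bystander too.
- dropper_bottle: Amber dropper bottle, 31 mm in diameter and 107 mm high, standing by in front of the rack; bystander. Origin at the centre of its underside.
There are look-alikes about, which are no part of the job. Leave any purple or turquoise look-alike of the hook_tool alone.

How it is judged:
By the outcome, as a careful person would: the job done as asked, in the order asked, and still so for the second after the job is handed in, with the robot touching nothing.
Of basket_1, basket_2, basket_3 only 2 to 3 are there at a start; the rules pass over those that are not, and their reading is None.
At some moment in a run one of tray, hook_stand may be knocked a few centimetres aside while the robot is not near it.
It also fails if it takes over 210 s, if anything falls off the work surface, if the arm or the gripper's body presses on something with over 40 N, if the wrist force passes 120 N, or if a joint passes its speed limit or range.

ROBOT

A 6-joint arm with a two-finger parallel gripper is mounted at the origin on a cart in front of the work surface, level with it; the furniture and walls round the work are solid. World frame = base frame: x ahead of the robot, y to its left, z up, the work surface at z = 0. Lengths are in mm, angles in rad, forces in N, time in s.
With the tool pointing down it reaches from about 300 to 775 mm from the base axis. Payload 14.6 kg.
Tool frame: the origin (TCP) lies at the very end of the fingers, on their centre line; the grasp point (between the pads) lies 19 mm behind it; z points along the fingers, y is the line along which they close (so a half turn about z gives the same grasp; the last joint's range is limited). The gripper opens to 94 mm and grips with 3 to 60 N. Pads are 16 mm wide; open, the fingers measure 119 mm over their backs; the gripper's body (75 mm by 177 mm) begins 78 mm behind the grasp point.
Start: joints at [-1.178, 0.3, 1.521, -0, 1.321, -0.067], TCP at [244.065, -492.871, 205.446] pointing down, gripper open.
Joint ranges: [-3.03, 3.03], [-0.79, 2.21], [0.23, 2.52], [-1.04, 4.18], [0, 3.07], [-2.55, 2.55]. Speed limits (rad/s): [2.22, 2.22, 2.57, 3.14, 3.14, 3.14].

INTERFACE

Orientations are given as [roll, pitch, yaw] about the fixed x, y, z axes, in that order (R = Rz(yaw) Ry(pitch) Rx(roll)).
In Python, from cell import manip, eyes, ticket gives the robot as it stands. The module is installed in compiled form; this text tells all that it offers.
- The arm moves only by the tool arm_command, never from a script. Its argument "plan" is a list of rows, each a list of 5 numbers: the opening, from -1 (shut) to 1 (fully open), then the shift along the tool's x, y, z in m, then the turn about the tool's z in rad. In form: [[jaw, dx, dy, dz, roll], ...]. A call has 1 to 20 rows; each row shifts and turns the commanded pose from where the row before left it, along the tool's axes as they then stand; what a row does not reach is not made up. A row lasts 1/8 s, in which the tool goes at most 62.5 mm and 10.7 degrees, less where a joint would pass 70% of its speed; a pose out of reach is approached as far as the arm can. A call is refused whole if a number of a shift passes 0.0625 or a number of a turn 0.188, either way. A call with a gripper value outside its range is refused whole. The fingers move at their own pace and stop on an object; "newtons" is the grip in N (left out, the last holds). Time passes only in rows, so rows that do not move let the fingers close. It gives the time, the measured TCP pose, the force, the opening and the grip force at its end, in the units of the state.
- manip.read_state(): the state, without advancing time (a new reading comes with each control period).
- eyes.camera(name): name is "scene" or "top" or "wrist"; returns a dict with "img" (400x640x3 uint8, blue, green, red), "z_map" (400x640 float32, mm along the optical axis (not along the pixel's ray), 0 where there is no reading), "fx", "fy", "cx", "cy" (pixels), "eye" and "orientation" of the camera in the world. Camera axes: x right, y down, z forward; pixel columns grow to the right and rows downward; lengths in mm; the calibration is good to about 2 mm. A picture is of the moment at which its call begins.
- ticket.sign_off(): hands the job in; it is judged then, once.
The state is a dict: "clock": time; "joints": joint angles; "qd": joint speeds; "effort": joint torques, N m; "eef_pos": TCP position; "eef_rot": TCP orientation; "wrist_force": force on the tool from outside, world axes, zero at the start; "moment": the same for the moment, N m; "finger_gap": finger opening in mm; "finger_force": force on a finger pad.
Only numpy, scipy, OpenCV 4.12 (cv2) and the standard library are available. Lean on these libraries where they do the work, as an engineer would, in place of code of your own. Each camera call takes 0.05 s, during which the arm holds its last target. There are 200 camera calls.

## Working session

There is one attempt and no reset: what is moved stays moved. The work goes in short steps, Python scripts to look and compute and a tool call to move; the robot and the scene stay as the last step left them, time stands still between calls to the robot, and variables do not carry over. Pictures are saved under pics/ and viewed, at most 14 in all, crops included, and the job is handed in when it is done.

Besides the shell and the picture viewer there is one more tool, called after "Request:" as name(argument=value, ...) on one line, values as JSON. arm_command: Moves the arm, as the interface text tells. Its arguments: {"type":"object","properties":{"plan":{"type":"array"},"newtons":{"type":"number"}},"required":["plan"]}

```bash
mkdir -p pics
cat > h.py <<'E'
import numpy as np, cv2
from cell import manip, eyes, ticket
from scipy.spatial.transform import Rotation as R
def cam(n,save=None):
    c=eyes.camera(n)
    if save: cv2.imwrite('pics/'+save,c['img'])
    return c
def rot(c):
    o=np.array(c['orientation'],float)
    return o if o.shape==(3,3) else R.from_euler('xyz',o).as_matrix()
def ray(c,u,v):
    return rot(c)@np.array([(u-c['cx'])/c['fx'],(v-c['cy'])/c['fy'],1.])
def at_z(c,u,v,z):
    d=ray(c,u,v);e=np.array(c['eye']);return e+d*(z-e[2])/d[2]
def at_d(c,u,v):
    return np.array(c['eye'])+ray(c,u,v)*c['z_map'][int(v),int(u)]
def proj(c,p):
    q=rot(c).T@(np.array(p,float)-np.array(c['eye']));return q[0]/q[2]*c['fx']+c['cx'],q[1]/q[2]*c['fy']+c['cy']
def cloud(c):
    v,u=np.mgrid[0:400,0:640];z=c['z_map']
    P=np.stack([(u-c['cx'])/c['fx']*z,(v-c['cy'])/c['fy']*z,z],-1)@rot(c).T+np.array(c['eye'])
    P[z==0]=np.nan;return P
E
python3 - <<'E'
from h import *
for n in('top','scene'):
    c=cam(n,n+'0.png');print(n,c['eye'],c['orientation'],c['fx'],c['cx'],c['cy'])
    import pickle;pickle.dump(c,open(n+'0.pkl','wb'))
print(manip.read_state())
E
```

```text
top [ 209.93789495   53.98096869 1367.55069968] [-2.91239015e+00 -2.01870538e-03 -1.61201583e+00] 450.75202005630416 326.00062190534516 198.4307717940763
scene [-452.27771789  800.87972113  894.75042799] [-2.15148271  0.01506222 -2.26648555] 491.0321889469629 317.72137286121455 200.7695740806864
{'clock': 0.1, 'joints': array([-1.17761546e+00,  3.00432835e-01,  1.52151076e+00, -3.10425902e-05,
        1.32070286e+00, -6.65971415e-02]), 'qd': array([ 0.00011196, -0.00203667, -0.00143046, -0.00083358,  0.00023709,
       -0.00061494]), 'effort': array([ 3.67747216e-04, -5.32645082e+01, -3.53284049e+01,  7.08567468e-02,
        2.35141878e-02, -3.51619030e-05]), 'eef_pos': array([ 243.96355445, -492.67039645,  204.93706758]), 'eef_rot': array([-3.14053919e+00, -4.01260787e-05,  4.59785684e-01]), 'wrist_force': array([-0.12364663,  0.58487192, -0.41386439]), 'moment': array([0.04447482, 0.02172489, 0.00094003]), 'finger_force': 0.0, 'finger_gap': 93.86861945943168}
```

View pics/top0.png

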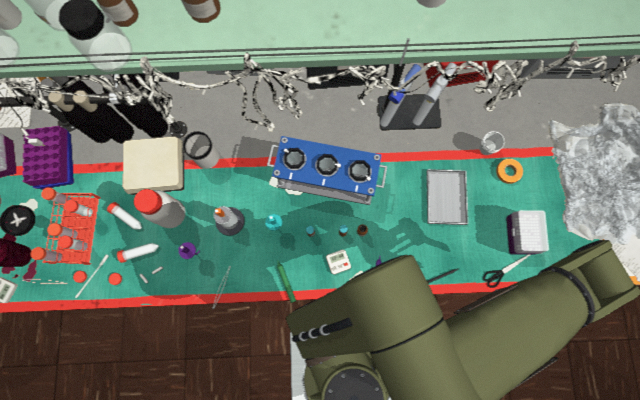

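View pics/scene0.png

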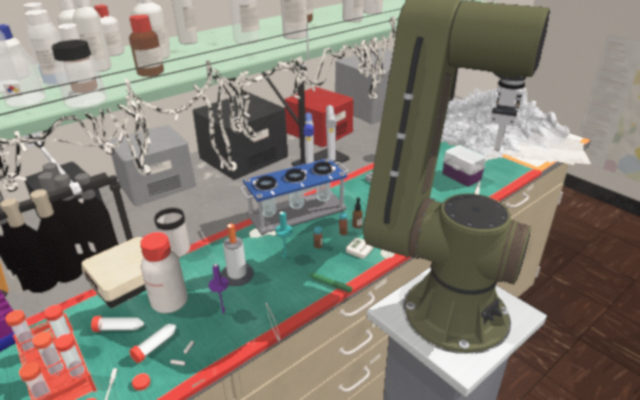

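The top view shows the orange-handled hook in its stand at (228,220). The look-alikes are purple at (187,250) and turquoise at (275,223). The mouths are at (293,158), (327,165) and (360,171), and the tray is at (447,196). The vials are at (311,230) and (343,230), and the dropper bottle at (363,230).

Run:
```python
from h import *
import pickle
c=pickle.load(open('top0.pkl','rb'))
P=cloud(c)
for n,(u,v) in dict(hook=(220,211),disc=(228,218),m1=(293,158),m2=(327,165),m3=(360,171),tray=(447,196),v0=(311,230),v1=(343,230),dr=(363,230),turq=(275,223),purp=(187,250)).items():
    print(n,np.round(at_d(c,u,v)))
for n,z,l in (('mouths',135,[(293,158),(327,165),(360,171)]),('traycorn',18,[(428,170),(465,170),(467,222),(430,223)])):
    for q in l: print(n,np.round(at_z(c,*q,z)))
# blue plate
b=cv2.inRange(c['img'],(100,30,0),(255,130,90))>0
m=b&(abs(P[...,2]-135)<12); m[:, :250]=0;m[:,400:]=0
q=P[m]; r=cv2.minAreaRect(q[:,:2].astype(np.float32));print(r,np.median(q[:,2]),len(q))
a=cv2.resize(c['img'][125:255,170:390],None,fx=3.6,fy=3.6,interpolation=cv2.INTER_CUBIC);cv2.imwrite('pics/crop1.png',a)
```

```text
hook [466. 329. 169.]
disc [456. 317. 119.]
m1 [637. 132.  82.]
m2 [617.  32.  63.]
m3 [594. -67.  64.]
tray [ 521. -340.   -1.]
v0 [420.  86.  69.]
v1 [417.  -7.  66.]
dr [412. -64.  78.]
turq [438. 186. 110.]
purp [369. 429. 124.]
mouths [620. 129. 135.]
mouths [595.  33. 135.]
mouths [573. -60. 135.]
traycorn [ 603. -284.   18.]
traycorn [ 598. -399.   18.]
traycorn [ 433. -387.   18.]
traycorn [ 435. -274.   18.]
((603.552734375, 8.674484252929688), (260.760498046875, 463.9432067871094), 20.017749786376953) 134.96493217901502 2766
```

View pics/crop1.png

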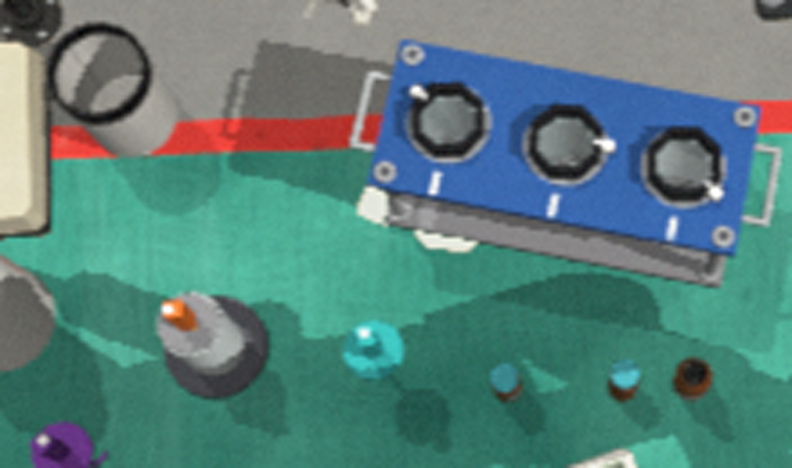

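```bash
cat >> h.py <<'E'
def go(x=None,y=None,z=None,yaw=None,st=None):
    """print turn (first) then total shift in the turned tool's axes"""
    s=st or manip.read_state();p=np.array(s['eef_pos']);M=R.from_euler('xyz',s['eef_rot'])
    y0=s['eef_rot'][2]; t=0 if yaw is None else -(((yaw-y0)+np.pi)%(2*np.pi)-np.pi)
    M2=M*R.from_euler('z',t)
    g=np.array([p[i] if v is None else v for i,v in enumerate((x,y,z))])
    d=M2.inv().apply(g-p);n=np.abs(d).max()
    print('pos',p.round(1),'rpy',np.round(s['eef_rot'],3),'| turn',round(t,3),'shift',d.round(1),'j',np.round(s['joints'],2))
E
python3 - <<'E'
from h import *
c=cam('wrist');s=manip.read_state();M=R.from_euler('xyz',s['eef_rot']).as_matrix()
print('cam in tool',M.T@(np.array(c['eye'])-s['eef_pos']),'\n',M.T@rot(c),c['fx'])
go(450,30,400)
E
```

```text
cam in tool [ 7.38338492e+01 -2.49730478e-02 -1.78116793e+02] 
 [[-1.08712450e-03 -9.67805715e-01 -2.51696078e-01]
 [ 9.99999228e-01 -1.20344107e-03  3.08203004e-04]
 [-6.01182027e-04 -2.51695548e-01  9.67806277e-01]] 350.5185044658165
pos [ 244.  -492.7  205. ] rpy [-3.141 -0.     0.46 ] | turn 0 shift [ 416.6 -377.2 -194.6] j [-1.18  0.3   1.52 -0.    1.32 -0.07]
```

```bash
python3 -c "
from h import *
go(520,30,330)"
```

```text
pos [ 244.  -492.7  205. ] rpy [-3.141 -0.     0.46 ] | turn 0 shift [ 479.3 -346.1 -124.7] j [-1.18  0.3   1.52 -0.    1.32 -0.07]
```

Request:
arm_command(plan=[[1, 0, 0, -0.06, 0], [1, 0, 0, -0.06, 0], [1, 0.04, -0.03, -0.01, 0.06], [1, 0.04, -0.03, 0, 0.06], [1, 0.04, -0.03, 0, 0.06]])

```text
clock: 0.78
eef_pos: [319.9, -362.0, 335.4]
eef_rot: [3.142, -0.0, 0.277]
wrist_force: [1.4, -0.0, -0.3]
finger_gap: 94.3
finger_force: 0.0
```

Request:
arm_command(plan=[[1, 0, 0, 0, 0.13], [1, 0, 0, 0, 0.13], [1, 0, 0, 0, 0.13], [1, 0, 0, 0, 0.13], [1, 0.011, -0.048, 0, 0], [1, 0.011, -0.048, 0, 0], [1, 0.011, -0.048, 0, 0], [1, 0.011, -0.048, 0, 0], [1, 0.011, -0.048, 0, 0], [1, 0.011, -0.048, 0, 0], [1, 0.011, -0.048, 0, 0], [1, 0.011, -0.048, 0, 0], [1, 0.011, -0.044, 0, 0], [1, 0, 0, 0, 0]])

```text
clock: 2.52
eef_pos: [518.0, 30.9, 334.6]
eef_rot: [3.141, 0.002, -0.237]
wrist_force: [-0.2, -0.9, 0.0]
finger_gap: 94.2
finger_force: 0.0
```

Run:
```python
from h import *
import pickle
c=cam('wrist','w1.png');pickle.dump(c,open('w1.pkl','wb'))
go(460,323,330)
```

```text
pos [517.5  29.6 334.9] rpy [ 3.141e+00  1.000e-03 -2.380e-01] | turn 0 shift [-125.1 -271.6    4.9] j [-0.01  0.16  1.39 -0.    1.59  1.8 ]
```

View pics/w1.png

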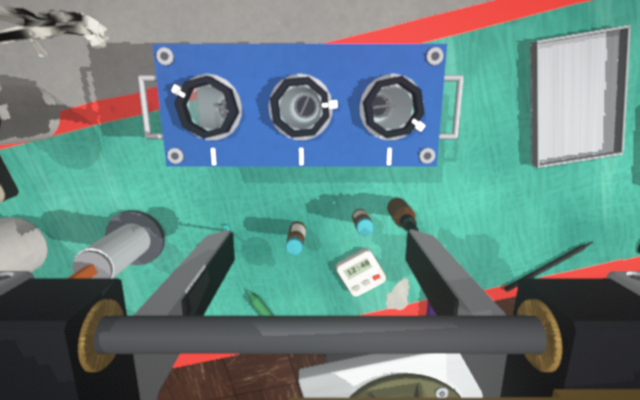

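Run:
```python
from h import *
import pickle
c=pickle.load(open('w1.pkl','rb'))
a=cv2.resize(c['img'][65:170,155:445],None,fx=2.75,fy=2.75,interpolation=cv2.INTER_CUBIC)
z=c['z_map'][65:170,155:445];P=cloud(c)[65:170,155:445,2]
b=cv2.applyColorMap(cv2.resize(np.nan_to_num(np.clip(P*1.6,0,255)).astype(np.uint8),None,fx=2.75,fy=2.75),cv2.COLORMAP_JET)
cv2.imwrite('pics/crop2.png',np.vstack([a,b]))
for l in [(165,56),(435,56),(427,156),(175,156)]: print('screw',at_z(c,*l,138).round(1), at_d(c,*l).round(1))
for l in [(213,149,213,163),(301,149,301,163),(389,149,390,163)]: print('line',at_z(c,l[0],l[1],135).round(1),at_z(c,l[2],l[3],135).round(1))
```

```text
screw [674.7 152.1 138. ] [675.1 152.8 136.1]
screw [ 611.2 -109.9  138. ] [ 611.1 -109.6  138.6]
screw [514. -86. 138.] [513.8 -86.3 137. ]
screw [577.7 176.1 138. ] [577.7 176.4 137.2]
line [575.1 135.2 135. ] [560.7 139.9 135. ]
line [552.8  43.4 135. ] [538.2  47.2 135. ]
line [530.5 -48.4 135. ] [515.4 -46.6 135. ]
```

View pics/crop2.png

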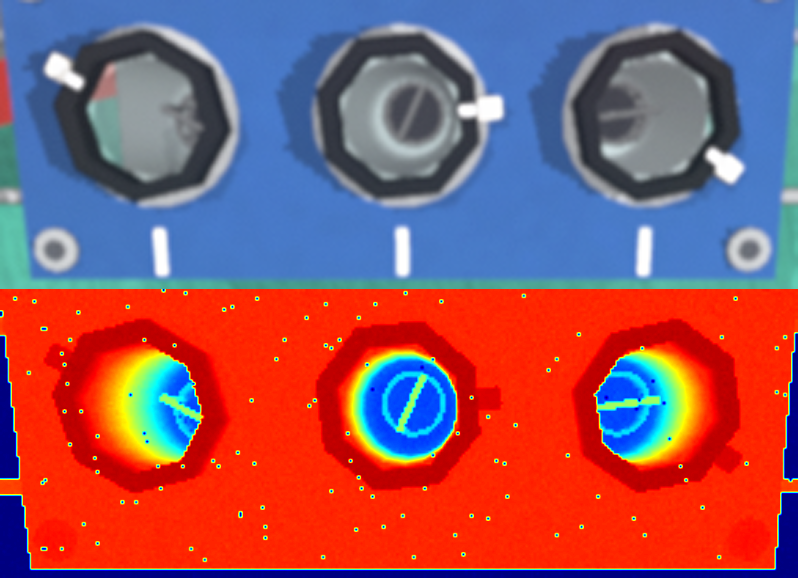

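The depth map shows a basket in all three vessels, each bail bar appearing as a light streak. From the four screws the rack centre is about (594,33) with yaw -0.238. Next I measure the bars and lugs, then go to the hook.

```bash
cat >> h.py <<'E'
RC=np.array([594.4,33.1]);RY=-0.238
def mouth(i): return RC+(i-2)*95*np.array([-np.sin(RY),np.cos(RY)])
def line(q):
    c=np.median(q[:,:2],0);vx,vy,x0,y0=cv2.fitLine(q[:,:2].astype(np.float32),cv2.DIST_HUBER,0,.01,.01).ravel()
    n=np.array([vx,vy]);t=(q[:,:2]-[x0,y0])@n;m=np.array([x0,y0])+n*(np.percentile(t,2)+np.percentile(t,98))/2
    return m,np.arctan2(vy,vx)%np.pi,np.ptp(np.percentile(t,[2,98]))
E
python3 - <<'E'
from h import *
import pickle
c=pickle.load(open('w1.pkl','rb'));P=cloud(c);im=c['img'].astype(int)
for i in(1,2,3):
    m=mouth(i);d=np.hypot(P[...,0]-m[0],P[...,1]-m[1])
    q=P[(d<19)&(abs(P[...,2]-85)<6)];
    if len(q): print(i,m.round(1),'bar',[np.round(x,2) for x in line(q)],len(q),np.median(q[:,2]).round(1))
    w=P[(d>32)&(d<41)&(im.min(-1)>190)&(P[...,2]>137)];v=np.median(w[:,:2],0)-m
    print('  lug ang in rack',np.degrees(np.arctan2(v[1],v[0])-RY).round(1),np.hypot(*v).round(1),len(w))
    k=P[(d>24)&(d<31)&(P[...,2]>146)][:,:2]; (cx,cy),r=cv2.minEnclosingCircle(k.astype(np.float32));print('  collar c',cx,cy,r)
E
```

```text
1 [572.  -59.2] bar [array([573.8 , -59.51]), np.float32(1.45), np.float64(25.44)] 59 85.1
  lug ang in rack -126.5 34.5 51
  collar c 571.9385375976562 -59.17930603027344 30.896549224853516
2 [594.4  33.1] bar [array([595.88,  31.26]), np.float32(2.46), np.float64(24.51)] 60 85.1
  lug ang in rack -84.5 34.4 40
  collar c 594.4398803710938 33.34833526611328 30.817401885986328
3 [616.8 125.4] bar [array([617.45, 127.73]), np.float32(0.84), np.float64(18.32)] 45 84.8
  lug ang in rack 58.9 35.3 49
  collar c 616.839599609375 125.50336456298828 30.85577392578125
```

Request:
arm_command(plan=[[1, -0.02, -0.048, 0, 0], [1, -0.02, -0.048, 0, 0], [1, -0.02, -0.048, 0, 0], [1, -0.02, -0.048, 0, 0], [1, -0.025, -0.05, 0, 0], [1, -0.02, -0.03, 0, 0], [1, -0.04, 0, 0, 0], [1, -0.03, 0, 0, 0], [1, 0, 0, 0, 0]])

```text
clock: 3.7
eef_pos: [392.0, 338.9, 336.1]
eef_rot: [-3.141, -0.001, -0.239]
wrist_force: [0.4, 0.5, -0.5]
finger_gap: 93.6
finger_force: 0.0
```

Run:
```python
from h import *
import pickle
c=cam('wrist','w2.png');pickle.dump(c,open('w2.pkl','wb'))
go(460,323,330)
u,v=map(int,proj(c,(462,325,169)));print(u,v)
a=cv2.resize(c['img'][max(0,v-100):v+100,max(0,u-130):u+130],None,fx=3,fy=3,interpolation=cv2.INTER_CUBIC);cv2.imwrite('pics/crop3.png',a)
```

```text
pos [393.  338.7 336. ] rpy [-3.141e+00 -1.000e-03 -2.400e-01] | turn 0 shift [68.8 -0.7  6. ] j [ 0.64  0.16  1.39 -0.    1.59  2.45]
316 110
```

View pics/crop3.png

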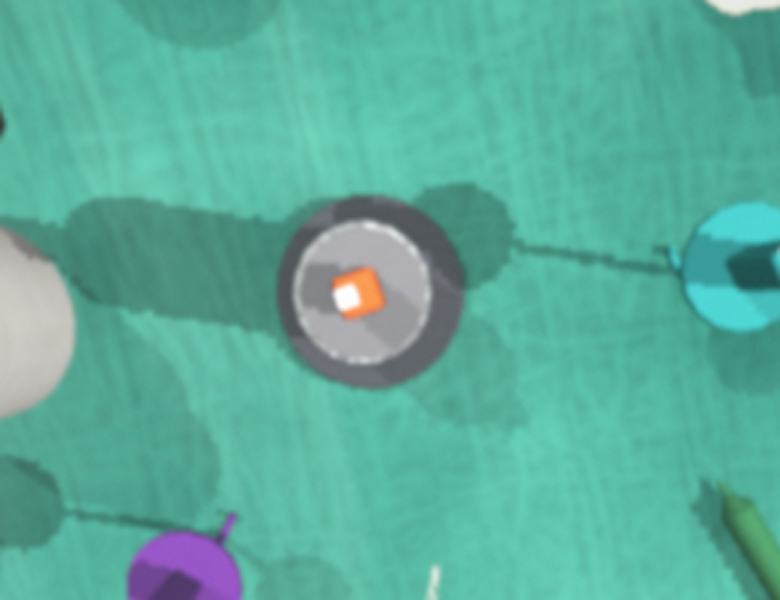

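The crop shows the orange handle at about (359,293), with the white dash at its left end (347,297). The purple hook is at lower left and the turquoise one at right, so this is the right hook. Now the handle pose.

```bash
cat >> h.py <<'E'
def handle(c,zr=None):
    im=c['img'].astype(int);P=cloud(c);b,g,r=im[...,0],im[...,1],im[...,2]
    o=(r>180)&(b<110)&(g<190)&(r-b>90)
    zt=np.nanpercentile(P[o][:,2],95)
    near=cv2.dilate(o.astype(np.uint8),np.ones((9,9)))>0
    t=near&(abs(P[...,2]-zt)<4);q=P[t][:,:2].astype(np.float32)
    rc=cv2.minAreaRect(q);w=P[t&(b>150)][:,:2];d=w.mean(0)-np.array(rc[0])
    print('top z',zt,'rect',rc,'n',len(q),'dash dir',np.arctan2(d[1],d[0]),np.hypot(*d))
    dk=P[(abs(P[...,2]-(zt-54))<3)&(np.hypot(P[...,0]-rc[0][0],P[...,1]-rc[0][1])<30)]
    print('disc circle',cv2.minEnclosingCircle(dk[:,:2].astype(np.float32)),np.median(dk[:,2]))
E
python3 - <<'E'
from h import *
import pickle
handle(pickle.load(open('w2.pkl','rb')))
E
```

```text
top z 197.7720933616339 rect ((497.51531982421875, 520.6153564453125), (63.061439514160156, 63.8243408203125), 68.71038055419922) n 4090 dash dir 1.8200967856677537 28.343670768508833
disc circle ((0.0, 0.0), 0.0) nan
  return _methods._mean(a, axis=axis, dtype=dtype,
  ret = ret.dtype.type(ret / rcount)
```

Request:
arm_command(plan=[[1, 0, 0, 0, -0.18], [1, 0, 0, 0, -0.18], [1, 0, 0, 0, -0.18], [1, 0, 0, 0, -0.18], [1, 0, 0, 0, -0.18], [1, 0, 0, 0, -0.18], [1, 0, 0, 0, -0.18], [1, 0, 0, 0, -0.18], [1, 0, 0, 0, -0.18], [1, 0, 0, 0, -0.18], [1, 0, 0, 0, -0.06], [1, 0, 0, 0, 0]])

```text
clock: 5.25
eef_pos: [393.8, 338.5, 335.2]
eef_rot: [-3.141, 0.0, 1.618]
wrist_force: [0.1, -0.2, 0.1]
finger_gap: 93.6
finger_force: 0.0
```

Run:
```python
from h import *
handle(cam('wrist','w3.png'))
go(460,323,250)
```

```text
top z 196.94018164605922 rect ((498.33642578125, 495.2891845703125), (51.3343620300293, 13.543503761291504), 2.058903217315674) n 849 dash dir 0.18850175882337794 23.614153354546715
disc circle ((498.3602294921875, 496.971923828125), 29.864221572875977) 143.38258308626956
pos [393.6 338.7 335.3] rpy [-3.141  0.     1.617] | turn 0 shift [-18.7  65.6  85.3] j [ 0.64  0.17  1.39 -0.    1.59  0.59]
```

```bash
sed -i 's/    zt=np/    o\&=(np.hypot(P[...,0]-near_xy[0],P[...,1]-near_xy[1])<45)\&(P[...,2]>100)\n    zt=np/; s/def handle(c,zr=None)/def handle(c,near_xy=(462,325))/' h.py
python3 - <<'E'
from h import *
import pickle
c=pickle.load(open('w2.pkl','rb'));handle(c);print(at_z(c,305.7,107.7,169))
handle(cam('wrist','w3.png'))
E
```

```text
top z 168.37235108229766 rect ((467.6029357910156, 335.6865234375), (13.877982139587402, 13.684985160827637), 5.254982948303223) n 214 dash dir 1.6098939461789248 3.2492106230017597
disc circle ((467.75531005859375, 335.75469970703125), 23.871706008911133) 113.37959373075904
[467.36064069 334.66537724 169.        ]
top z 168.52897801287367 rect ((467.6255798339844, 335.64593505859375), (13.822765350341797, 13.53183364868164), 5.0325517654418945) n 182 dash dir 1.7342768374649251 3.107588688082773
disc circle ((467.5352783203125, 335.3254699707031), 23.748064041137695) 113.4666892908023
```

Request:
arm_command(plan=[[0.2, 0, 0, 0, -0.043], [0.2, -0.005, 0.037, 0, 0], [0.2, -0.005, 0.036, 0, 0], [0.2, 0, 0, 0.05, 0], [0.2, 0, 0, 0.05, 0], [0.2, 0, 0, 0.04, 0], [0.2, 0, 0, 0, 0]])

```text
clock: 6.22
eef_pos: [465.7, 335.2, 193.1]
eef_rot: [-3.137, 0.002, 1.661]
wrist_force: [0.8, -0.3, 0.7]
finger_gap: 56.5
finger_force: 0.0
```

Run:
```python
from h import *
handle(cam('wrist','w4.png'))
go(467.5,335.5,124,1.66)
```

```text
top z 168.3397946914381 rect ((467.76837158203125, 336.19305419921875), (13.735451698303223, 13.514811515808105), 3.9512367248535156) n 434 dash dir 1.6254680352979627 2.6994511825613694
disc circle ((467.77618408203125, 335.5454406738281), 23.961559295654297) 113.3732944986246
pos [466.6 335.8 195.7] rpy [-3.141e+00  1.000e-03  1.662e+00] | turn 0.002 shift [-0.4  1.  71.7] j [ 0.56  0.36  1.46 -0.    1.32  0.47]
```

Request:
arm_command(plan=[[0.2, 0, 0.001, 0.03, 0.01], [0.2, 0, 0, 0.03, 0], [0.2, 0, 0, 0.0115, 0], [0.2, 0, 0, 0, 0], [-1, 0, 0, 0, 0], [-1, 0, 0, 0, 0], [-1, 0, 0, 0, 0], [-1, 0, 0, 0, 0], [-1, 0, 0, 0, 0], [-1, 0, 0, 0, 0]], newtons=30)

```text
clock: 7.52
eef_pos: [467.4, 336.2, 124.0]
eef_rot: [-3.142, -0.0, 1.653]
wrist_force: [0.3, -0.7, 0.7]
finger_gap: 13.8
finger_force: 30.0
```

Run:
```python
from h import *
s=manip.read_state();print(s['finger_gap'],s['finger_force'],s['wrist_force'])
go(467.5,335.5,124,1.66)
```

```text
13.768915232620545 30.000033974647522 [ 0.27706627 -0.69653703  0.68279291]
pos [467.4 336.2 124. ] rpy [-3.142 -0.     1.653] | turn -0.007 shift [-0.7  0.1  0. ] j [0.56 0.43 1.54 0.   1.17 0.48]
```

Request:
arm_command(plan=[[-1, 0, 0, -0.03, 0], [-1, 0, 0, -0.045, 0], [-1, 0, 0, -0.045, 0], [-1, 0, 0, -0.045, 0], [-1, 0, 0, -0.045, 0.135], [-1, 0, 0, 0, 0.135], [-1, 0, 0, 0, 0.135], [-1, 0, 0, 0, 0.135], [-1, 0, 0, 0, 0.135], [-1, 0, 0, 0, 0.135], [-1, -0.022, 0.042, 0, 0], [-1, -0.022, 0.042, 0, 0], [-1, -0.022, 0.042, 0, 0], [-1, -0.022, 0.042, 0, 0], [-1, -0.022, 0.042, 0, 0], [-1, -0.022, 0.042, 0, 0], [-1, 0, 0, 0, 0], [-1, 0, 0, 0, 0]])

```text
clock: 9.78
eef_pos: [567.5, 70.3, 333.8]
eef_rot: [-3.141, 0.0, 0.843]
wrist_force: [-0.1, 1.1, -0.9]
finger_gap: 13.5
finger_force: 30.0
```

```bash
cat >> h.py <<'E'
def bar(c,i,rr=21):
    P=cloud(c);m=mouth(i);d=np.hypot(P[...,0]-m[0],P[...,1]-m[1])
    q=P[(d<rr)&(abs(P[...,2]-85)<6)];k=P[(d>24)&(d<31)&(P[...,2]>146)][:,:2]
    l=line(q) if len(q)>5 else None;print(i,'bar',l and [np.round(x,2) for x in l],len(q),np.median(q[:,2]),'collar',cv2.minEnclosingCircle(k.astype(np.float32)));return l
E
python3 - <<'E'
from h import *
c=cam('wrist','w5.png')
for i in(1,2,3): bar(c,i)
go(616.8,125.5,335,.84)
E
```

```text
1 bar [array([568.35, -73.52]), np.float32(0.74), np.float64(16.76)] 17 85.23110472477958 collar ((571.9353637695312, -59.24250793457031), 30.926923751831055)
2 bar [array([596.07,  31.14]), np.float32(2.47), np.float64(25.73)] 57 84.72892884056898 collar ((594.5934448242188, 33.31332778930664), 30.881364822387695)
3 bar [array([614.93, 125.05]), np.float32(0.81), np.float64(25.06)] 53 85.09272595541552 collar ((616.8841552734375, 125.40254974365234), 30.82908821105957)
pos [567.4  70.8 333.9] rpy [-3.141 -0.     0.844] | turn 0.004 shift [73.7  0.2 -1.1] j [0.06 0.29 1.24 0.   1.61 0.79]
```

View pics/w5.png

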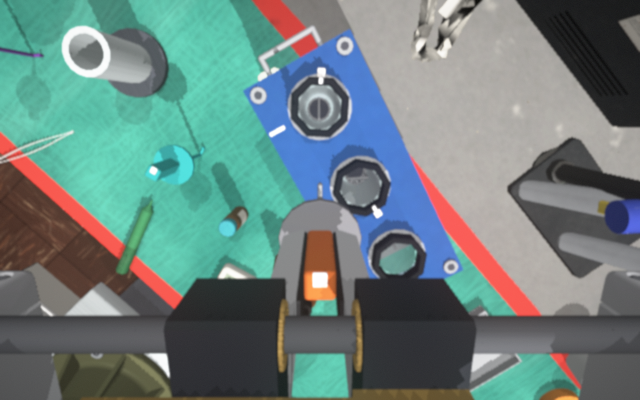

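The picture shows the hook held straight, its prong at (320,190). All three bars are measured. I start with basket 3: above it with the prong along the bar, down, a quarter turn under the bar, then lift.

Request:
arm_command(plan=[[-1, 0, 0, 0, 0.034], [-1, 0.034, 0.0015, 0, 0], [-1, 0.033, 0.0015, 0, 0], [-1, 0, 0, 0.04, 0], [-1, 0, 0, 0.03, 0], [-1, 0, 0, 0, 0], [-1, 0, 0, 0, 0]])

```text
clock: 10.7
eef_pos: [616.4, 116.8, 265.8]
eef_rot: [3.14, -0.002, 0.809]
wrist_force: [-0.3, 0.1, 0.0]
finger_gap: 13.9
finger_force: 30.0
```

Run:
```python
from h import *
go(615.8,117.3,173,.81)
```

```text
pos [616.4 116.8 265.8] rpy [ 3.14e+00 -2.00e-03  8.09e-01] | turn -0.001 shift [-0.2 -0.9 92.8] j [ 0.13  0.44  1.19 -0.    1.51  0.89]
```

Request:
arm_command(plan=[[-1, 0, -0.0008, 0.03, 0], [-1, 0, 0, 0.03, 0], [-1, 0, 0, 0.02, 0], [-1, 0, 0, 0.013, 0], [-1, 0, 0, 0, 0], [-1, 0, 0, 0, -0.13], [-1, 0, 0, 0, -0.13], [-1, 0, 0, 0, -0.13], [-1, 0, 0, 0, -0.13], [-1, 0, 0, 0, -0.13], [-1, 0, 0, 0, -0.13], [-1, 0, 0, 0, -0.13], [-1, 0, 0, 0, -0.13], [-1, 0, 0, 0, -0.13], [-1, 0, 0, 0, -0.13], [-1, 0, 0, 0, -0.13], [-1, 0, 0, 0, -0.13], [-1, 0, 0.005, 0, 0], [-1, 0, 0, 0, 0]])

```text
clock: 13.08
eef_pos: [619.5, 120.9, 171.6]
eef_rot: [3.141, 0.001, 2.366]
wrist_force: [-0.4, 0.8, -1.1]
finger_gap: 13.8
finger_force: 30.0
```

Run:
```python
from h import *
t=np.array([614.93,125.05])-6.25*np.array([np.cos(2.38),np.sin(2.38)])
go(*t,173,2.38);print(manip.read_state()['wrist_force'])
```

```text
pos [619.5 120.9 171.6] rpy [3.141e+00 1.000e-03 2.366e+00] | turn -0.014 shift [-0.1 -0.1 -1.4] j [ 0.13  0.51  1.31  0.    1.32 -0.66]
[-0.41179958  0.75276245 -1.09817685]
```

Request:
arm_command(plan=[[-1, 0, 0, -0.008, 0], [-1, 0, 0, -0.008, 0], [-1, 0, 0, -0.012, 0], [-1, 0, 0, -0.02, 0], [-1, 0, 0, -0.025, 0], [-1, 0, 0, -0.025, 0], [-1, 0, 0, -0.025, 0], [-1, 0, 0, -0.025, 0], [-1, 0, 0, -0.015, 0], [-1, 0, 0, 0, 0], [-1, 0, 0, 0, 0]])

```text
clock: 14.45
eef_pos: [618.8, 120.5, 332.8]
eef_rot: [-3.14, -0.001, 2.369]
wrist_force: [0.3, -0.7, -1.4]
finger_gap: 13.7
finger_force: 30.0
```

Run:
```python
from h import *
c=cam('scene','s1.png');u,v=map(int,proj(c,(618,123,210)));print(u,v)
w=cam('wrist','w6.png');P=cloud(w);m=mouth(3);d=np.hypot(P[...,0]-m[0],P[...,1]-m[1]);print('pts in vessel',((d<18)&(P[...,2]<100)).sum(),'bar',((d<20)&(abs(P[...,2]-85)<5)).sum())
a=cv2.resize(c['img'][max(0,v-60):v+70,u-85:u+85],None,fx=3,fy=3,interpolation=cv2.INTER_CUBIC)
b=cv2.resize(w['img'],(640,400))[100:300,130:510];cv2.imwrite('pics/c4.png',np.hstack([a[:390],cv2.resize(b,(290,390))]))
# tray
t=cam('top');P=cloud(t);q=P[(P[...,0]>400)&(P[...,0]<660)&(P[...,1]>-470)&(P[...,1]<-210)&(abs(P[...,2]-16)<6)]
print(cv2.minAreaRect(q[:,:2].astype(np.float32)),len(q));go()
```

```text
264 161
pts in vessel 258 bar 0
((552.0907592773438, -350.18634033203125), (186.27667236328125, 258.1064147949219), 76.94593811035156) 292
pos [618.9 120.5 333.1] rpy [-3.140e+00 -1.000e-03  2.369e+00] | turn 0 shift [0. 0. 0.] j [ 0.13  0.44  1.04  0.    1.66 -0.66]
```

View pics/c4.png

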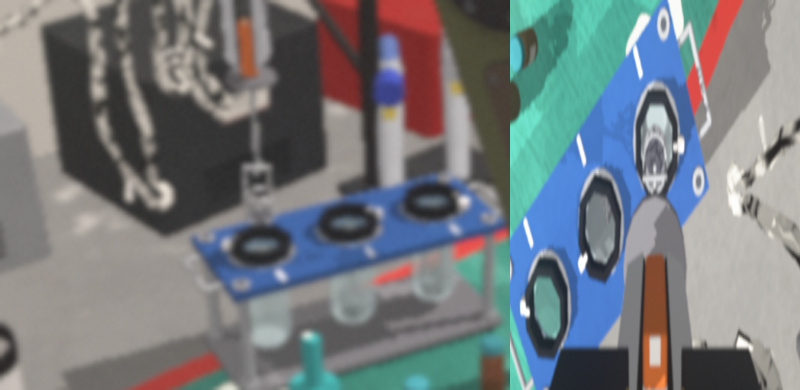

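Request:
arm_command(plan=[[-1, -0.008, -0.012, -0.005, 0], [-1, -0.016, -0.024, 0, 0], [-1, -0.022, -0.033, 0, 0], [-1, -0.022, -0.033, 0, 0], [-1, -0.022, -0.033, 0, 0], [-1, -0.022, -0.033, 0, 0], [-1, -0.022, -0.033, 0, 0], [-1, -0.022, -0.033, 0, 0], [-1, -0.022, -0.033, 0, 0], [-1, -0.022, -0.033, 0, 0], [-1, -0.02, -0.03, 0, 0], [-1, -0.013, -0.019, 0, 0], [-1, -0.007, -0.01, 0, 0], [-1, -0.003, -0.004, 0, 0], [-1, 0, 0, 0, 0], [-1, 0, 0, 0, 0]])

```text
clock: 16.6
eef_pos: [539.8, -308.3, 339.1]
eef_rot: [3.141, 0.0, 2.37]
wrist_force: [0.7, -0.2, -1.4]
finger_gap: 13.7
finger_force: 30.0
```

```bash
cat >> h.py <<'E'
def tray(c):
    P=cloud(c);im=c['img'].astype(int);z=P[...,2]
    g=(np.ptp(im,axis=-1)<30)&(z>-6)&(z<22)&(P[...,0]>380)&(P[...,0]<680)&(P[...,1]>-490)&(P[...,1]<-190)
    n,l,st,ce=cv2.connectedComponentsWithStats(g.astype(np.uint8));k=1+np.argmax(st[1:,4])
    q=P[l==k][:,:2].astype(np.float32);print('tray',cv2.minAreaRect(q),len(q));
    import pickle;pickle.dump(c,open('tr.pkl','wb'))
E
python3 - <<'E'
from h import *
c=cam('wrist','w7.png');tray(c);go(540,-330)
print([np.round(proj(c,(x,y,0)),0) for x,y in((603,-284),(435,-274))])
E
```

```text
tray ((518.1586303710938, -335.5464172363281), (120.49722290039062, 176.90528869628906), 85.7568130493164) 8173
pos [ 539.8 -308.4  339.1] rpy [3.141 0.    2.37 ] | turn 0 shift [-15.2 -15.4   0. ] j [-0.58  0.42  1.06  0.    1.66 -1.38]
[array([360., 177.]), array([285.,  88.])]
```

View pics/w7.png

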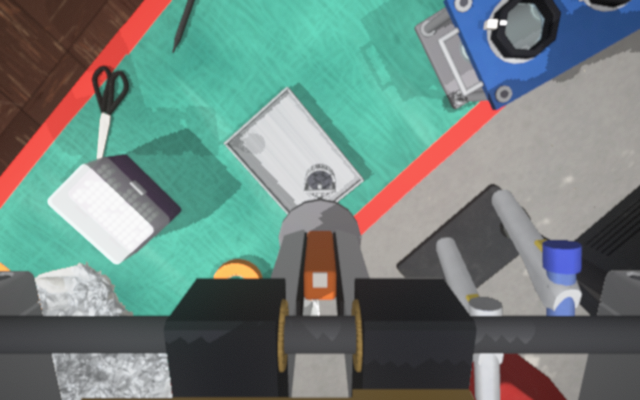

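Basket 3 hangs over the tray at (320,180). The tray measures about (518,-335) with yaw -0.07. I set the basket down near the far end.

Request:
arm_command(plan=[[-1, -0.012, -0.001, 0, 0], [-1, -0.018, -0.001, 0.01, 0], [-1, -0.0126, 0, 0.02, 0], [-1, -0.005, 0, 0.03, 0], [-1, 0, 0, 0.035, 0], [-1, 0, 0, 0.035, 0], [-1, 0, 0, 0.025, 0], [-1, 0, 0, 0.01, 0], [-1, 0, 0, 0, 0], [-1, 0, 0, 0, 0]])

```text
clock: 17.9
eef_pos: [572.6, -343.9, 175.1]
eef_rot: [3.141, 0.002, 2.369]
wrist_force: [-0.5, -0.7, -1.5]
finger_gap: 13.7
finger_force: 30.0
```

Run:
```python
from h import *
go(572.3,-343.2,150,2.37)
```

```text
pos [ 572.6 -343.9  175.1] rpy [3.141e+00 2.000e-03 2.369e+00] | turn -0.001 shift [ 0.7  0.3 25.1] j [-0.6   0.59  1.18  0.    1.37 -1.39]
```

Request:
arm_command(plan=[[-1, 0, 0, 0.008, 0], [-1, 0, 0, 0.004, 0], [-1, 0, 0, 0.003, 0], [-1, 0, 0, 0.003, 0], [-1, 0, 0, 0.004, 0], [-1, 0, 0, 0.003, 0], [-1, 0, 0, 0, 0], [-1, -0.006, 0, 0, 0], [-1, -0.006, 0, 0, 0], [-1, -0.007, 0, 0, 0], [-1, 0, 0, 0, 0], [-1, 0, 0, -0.03, 0], [-1, 0, 0, -0.05, 0], [-1, 0, 0, -0.05, 0], [-1, 0, 0, -0.05, 0], [-1, 0, 0, 0, 0]])

```text
clock: 19.9
eef_pos: [586.3, -357.3, 333.5]
eef_rot: [3.14, 0.007, 2.369]
wrist_force: [-0.3, 1.3, -1.4]
finger_gap: 13.9
finger_force: 30.0
```

Run:
```python
from h import *
c=cam('wrist','w8.png');P=cloud(c)
q=P[(P[...,2]>48)&(P[...,2]<66)&(np.hypot(P[...,0]-568,P[...,1]+339)<45)];print(len(q),len(q) and line(q),np.median(q[:,2]) if len(q) else 0)
tray(c)
go(510,-30,338,2.46)
```

```text
46 (array([ 567.6024125 , -338.70078371]), np.float32(0.83639044), np.float64(25.728159285276938)) 57.18230931634088
tray ((516.3262939453125, -334.72552490234375), (121.12845611572266, 176.67242431640625), 85.61028289794922) 10876
pos [ 586.  -357.1  330.2] rpy [3.141e+00 3.000e-03 2.369e+00] | turn -0.091 shift [265.1 206.1  -8.4] j [-0.6   0.59  0.83 -0.    1.72 -1.4 ]
```

Basket 3 stands in the tray with its bar at z 57. Now basket 2.

Request:
arm_command(plan=[[-1, 0, 0, 0, -0.096], [-1, 0.0288, 0.0379, -0.005, 0], [-1, 0.0288, 0.0379, 0, 0], [-1, 0.0288, 0.0379, 0, 0], [-1, 0.0288, 0.0379, 0, 0], [-1, 0.0288, 0.0379, 0, 0], [-1, 0.0288, 0.0379, 0, 0], [-1, 0.0288, 0.0379, 0, 0], [-1, 0.0288, 0.0379, 0, 0], [-1, 0, 0, 0.04, 0], [-1, 0, 0, 0.03, 0], [-1, 0, 0, 0, 0], [-1, 0, 0, 0, 0]])

```text
clock: 21.58
eef_pos: [596.3, 23.6, 264.7]
eef_rot: [3.141, 0.0, 2.465]
wrist_force: [-0.4, -0.2, 0.1]
finger_gap: 13.9
finger_force: 30.0
```

Run:
```python
from h import *
bar(cam('wrist'),2)
go(596,23.2,173,2.465)
```

```text
2 bar [array([595.61,  31.02]), np.float32(2.45), np.float64(25.29)] 66 84.80761188915034 collar ((594.2457885742188, 33.241024017333984), 30.93840217590332)
pos [596.4  23.5 265.1] rpy [3.141e+00 1.000e-03 2.465e+00] | turn -0.0 shift [ 0.2 -0.6 92.1] j [-0.02  0.37  1.29  0.    1.48 -0.92]
```

Request:
arm_command(plan=[[-1, 0, -0.0006, 0.03, 0], [-1, 0, 0, 0.03, 0], [-1, 0, 0, 0.02, 0], [-1, 0, 0, 0.012, 0], [-1, 0, 0, 0, 0], [-1, 0, 0, 0, 0.13], [-1, 0, 0, 0, 0.13], [-1, 0, 0, 0, 0.13], [-1, 0, 0, 0, 0.13], [-1, 0, 0, 0, 0.13], [-1, 0, 0, 0, 0.13], [-1, 0, 0, 0, 0.13], [-1, 0, 0, 0, 0.13], [-1, 0, 0, 0, 0.13], [-1, 0, 0, 0, 0.13], [-1, 0, 0, 0, 0.13], [-1, 0, 0, 0, 0.13], [-1, 0, -0.005, 0, 0], [-1, 0, 0, 0, 0]])

```text
clock: 24.0
eef_pos: [591.8, 26.6, 172.7]
eef_rot: [3.141, -0.001, 0.908]
wrist_force: [0.0, 0.3, -1.4]
finger_gap: 14.1
finger_force: 30.0
```

Run:
```python
from h import *
t=np.array([595.9,31.1])-6.25*np.array([np.cos(.89),np.sin(.89)])
go(*t,173,.89);print(manip.read_state()['wrist_force'])
```

```text
pos [591.8  26.6 172.7] rpy [ 3.141e+00 -1.000e-03  9.080e-01] | turn 0.018 shift [-0.1  0.3 -0.3] j [-0.02  0.42  1.44  0.    1.28  0.65]
[ 0.00400838  0.28940447 -1.36937597]
```

Request:
arm_command(plan=[[-1, 0, 0, -0.008, 0], [-1, 0, 0, -0.008, 0], [-1, 0, 0, -0.012, 0], [-1, 0, 0, -0.02, 0], [-1, 0, 0, -0.025, 0], [-1, 0, 0, -0.025, 0], [-1, 0, 0, -0.025, 0], [-1, 0, 0, -0.025, 0], [-1, 0, 0, -0.015, 0], [-1, 0, 0, 0, 0], [-1, 0, 0, 0, 0]])

```text
clock: 25.38
eef_pos: [591.6, 26.3, 333.9]
eef_rot: [-3.14, 0.001, 0.905]
wrist_force: [-0.5, 0.1, -1.3]
finger_gap: 13.5
finger_force: 30.0
```

```bash
cat >> h.py <<'E'
def hung(i):
    w=cam('wrist');P=cloud(w);m=mouth(i);d=np.hypot(P[...,0]-m[0],P[...,1]-m[1]);print('in vessel',((d<18)&(P[...,2]<100)).sum(),'bar left',((d<20)&(abs(P[...,2]-85)<5)).sum(),'hanging pts',((d<22)&(P[...,2]>185)&(P[...,2]<210)).sum(),manip.read_state()['wrist_force'])
E
python3 - <<'E'
from h import *
hung(2);go(525,-300,338)
E
```

```text
in vessel 314 bar left 0 hanging pts 262 [-0.67208051 -0.30760881 -1.29298292]
pos [591.6  26.3 333.8] rpy [-3.14e+00  1.00e-03  9.05e-01] | turn 0 shift [-297.7  149.2   -4.1] j [-0.02  0.34  1.17  0.    1.63  0.65]
```

Request:
arm_command(plan=[[-1, -0.01, 0.005, -0.005, 0], [-1, -0.02, 0.01, 0, 0], [-1, -0.035, 0.0171, 0, 0], [-1, -0.035, 0.0171, 0, 0], [-1, -0.035, 0.0171, 0, 0], [-1, -0.035, 0.0171, 0, 0], [-1, -0.035, 0.0171, 0, 0], [-1, -0.035, 0.0171, 0, 0], [-1, -0.035, 0.0171, 0, 0], [-1, -0.035, 0.0171, 0, 0], [-1, -0.016, 0.008, 0, 0], [-1, -0.008, 0.004, 0, 0], [-1, -0.0024, 0.001, 0, 0], [-1, 0, 0, 0, 0], [-1, 0, 0, 0, 0]])

```text
clock: 27.3
eef_pos: [513.8, -339.4, 340.1]
eef_rot: [3.141, -0.0, 0.906]
wrist_force: [0.8, 0.1, -1.6]
finger_gap: 13.6
finger_force: 30.0
```

```bash
cat >> h.py <<'E'
def bk(c,x,y,r=20):
    P=cloud(c);q=P[(P[...,2]>50)&(P[...,2]<63)&(np.hypot(P[...,0]-x,P[...,1]-y)<r)];print('basket bar',len(q),len(q)>5 and [np.round(t,2) for t in line(q)],np.median(q[:,2]) if len(q) else 0)
E
python3 - <<'E'
from h import *
c=cam('wrist','w9.png');tray(c);bk(c,567.6,-338.7);go(513.3,-339.7,150)
c=cam('top');tray(c)
E
```

```text
tray ((517.7832641601562, -335.2095947265625), (120.51687622070312, 172.4506072998047), 85.68444061279297) 8329
basket bar 45 [array([ 567.15, -338.16]), np.float32(0.84), np.float64(24.78)] 57.2634857713868
pos [ 513.8 -339.4  340.1] rpy [ 3.141 -0.     0.906] | turn 0 shift [ -0.5  -0.3 190.1] j [-0.64  0.4   1.08  0.    1.66  0.02]
tray ((558.9791259765625, -301.31524658203125), (90.15583801269531, 181.80923461914062), 47.216094970703125) 836
```

Request:
arm_command(plan=[[-1, 0, 0, 0.015, 0], [-1, 0, 0, 0.035, 0], [-1, 0, 0, 0.045, 0], [-1, 0, 0, 0.04, 0], [-1, 0, 0, 0.02, 0], [-1, 0, 0, 0.01, 0], [-1, 0, 0, 0, 0], [-1, 0, 0, 0.008, 0], [-1, 0, 0, 0.004, 0], [-1, 0, 0, 0.003, 0], [-1, 0, 0, 0.003, 0], [-1, 0, 0, 0.004, 0], [-1, 0, 0, 0.003, 0], [-1, 0, 0, 0, 0], [-1, 0, 0, 0, 0]])

```text
clock: 29.28
eef_pos: [513.6, -340.1, 150.1]
eef_rot: [3.141, -0.0, 0.905]
wrist_force: [0.5, 1.1, -1.4]
finger_gap: 13.8
finger_force: 30.0
```

Request:
arm_command(plan=[[-1, -0.006, 0, 0, 0], [-1, -0.006, 0, 0, 0], [-1, -0.007, 0, 0, 0], [-1, 0, 0, 0, 0], [-1, 0, 0, -0.03, 0], [-1, 0, 0, -0.05, 0], [-1, 0, 0, -0.05, 0], [-1, 0, 0, -0.05, 0], [-1, 0, 0, 0, 0]])

```text
clock: 30.4
eef_pos: [502.4, -355.3, 334.1]
eef_rot: [3.135, -0.0, 0.905]
wrist_force: [-0.6, 0.5, -1.6]
finger_gap: 13.8
finger_force: 30.0
```

Run:
```python
from h import *
c=cam('wrist','w10.png');tray(c);bk(c,567.6,-338.7);bk(c,517,-335);bar(c,1);go(573.8,-59.5,338,1.45)
```

```text
tray ((517.9739379882812, -337.0426025390625), (125.28193664550781, 172.6018829345703), 85.73829650878906) 9661
basket bar 54 [array([ 566.98, -338.42]), np.float32(0.83), np.float64(26.1)] 57.01246081459669
basket bar 54 [array([ 517.5 , -333.76]), np.float32(2.45), np.float64(24.61)] 56.92071459727862
1 bar None 0 nan collar ((0.0, 0.0), 0.0)
pos [ 502.  -355.1  331.1] rpy [3.139 0.    0.905] | turn -0.545 shift [302.1  35.6  -7.2] j [-0.68  0.4   1.11 -0.    1.64 -0.01]
  return _methods._mean(a, axis=axis, dtype=dtype,
  ret = ret.dtype.type(ret / rcount)
```

Request:
arm_command(plan=[[-1, 0, 0, -0.007, -0.18], [-1, 0, 0, 0, -0.18], [-1, 0, 0, 0, -0.18], [-1, 0.04, 0.004, 0, 0], [-1, 0.045, 0.0045, 0, 0], [-1, 0.045, 0.0045, 0, 0], [-1, 0.045, 0.0045, 0, 0], [-1, 0.045, 0.0045, 0, 0], [-1, 0.045, 0.0045, 0, 0], [-1, 0.032, 0.003, 0.03, 0], [-1, 0, 0, 0.04, 0], [-1, 0, 0, 0, 0], [-1, 0, 0, 0, 0]])

```text
clock: 32.08
eef_pos: [568.6, -64.4, 267.9]
eef_rot: [3.141, 0.0, 1.444]
wrist_force: [-0.7, -0.2, -0.3]
finger_gap: 13.8
finger_force: 30.0
```

Run:
```python
from h import *
l=bar(cam('wrist'),1)
go(567,-63.7,173,1.45)
```

```text
1 bar [array([573.58, -60.65]), np.float32(1.44), np.float64(25.14)] 73 84.90258109737806 collar ((572.4027099609375, -58.41968536376953), 30.936996459960938)
pos [568.7 -64.5 268.4] rpy [3.14  0.    1.444] | turn -0.006 shift [ 0.6 -2.  95.4] j [-0.18  0.31  1.36 -0.    1.47 -0.05]
```

Request:
arm_command(plan=[[-1, 0, -0.0018, 0.03, 0], [-1, 0, 0, 0.03, 0], [-1, 0, 0, 0.022, 0], [-1, 0, 0, 0.013, 0], [-1, 0, 0, 0, 0], [-1, 0, 0, 0, 0.13], [-1, 0, 0, 0, 0.13], [-1, 0, 0, 0, 0.13], [-1, 0, 0, 0, 0.13], [-1, 0, 0, 0, 0.13], [-1, 0, 0, 0, 0.13], [-1, 0, 0, 0, 0.13], [-1, 0, 0, 0, 0.13], [-1, 0, 0, 0, 0.13], [-1, 0, 0, 0, 0.13], [-1, 0, 0, 0, 0.13], [-1, 0, 0, 0, 0.13], [-1, 0, -0.0045, 0, 0], [-1, 0, 0, 0, 0]])

```text
clock: 34.5
eef_pos: [567.4, -59.1, 172.6]
eef_rot: [-3.142, -0.001, -0.112]
wrist_force: [-0.1, 0.2, -0.8]
finger_gap: 13.9
finger_force: 30.0
```

Run:
```python
from h import *
t=np.array([573.7,-60.])-6.25*np.array([np.cos(-.12),np.sin(-.12)])
go(*t,173,-.12);print(manip.read_state()['wrist_force'])
```

```text
pos [567.4 -59.1 172.6] rpy [-3.142e+00 -1.000e-03 -1.120e-01] | turn 0.008 shift [ 0.1  0.2 -0.4] j [-0.17  0.37  1.5   0.    1.27  1.51]
[-0.05863543  0.24124269 -0.80903729]
```

Request:
arm_command(plan=[[-1, 0, 0, -0.008, 0], [-1, 0, 0, -0.008, 0], [-1, 0, 0, -0.012, 0], [-1, 0, 0, -0.02, 0], [-1, 0, 0, -0.025, 0], [-1, 0, 0, -0.025, 0], [-1, 0, 0, -0.025, 0], [-1, 0, 0, -0.025, 0], [-1, 0, 0, -0.015, 0], [-1, 0, 0, 0, 0], [-1, 0, 0, 0, 0]])

```text
clock: 35.88
eef_pos: [566.9, -59.3, 333.9]
eef_rot: [-3.142, 0.002, -0.115]
wrist_force: [-0.0, 0.3, -0.9]
finger_gap: 14.0
finger_force: 30.0
```

Run:
```python
from h import *
hung(1);go(462,-331,338,-.12)
```

```text
in vessel 267 bar left 0 hanging pts 252 [-0.18829532 -0.63462267 -2.07063596]
pos [566.9 -59.3 333.9] rpy [-3.142e+00  2.000e-03 -1.150e-01] | turn 0.005 shift [-71.7 282.3  -4. ] j [-0.17  0.29  1.24 -0.    1.61  1.52]
```

Request:
arm_command(plan=[[-1, -0.002, 0.009, -0.005, 0], [-1, -0.005, 0.018, 0, 0], [-1, -0.008, 0.031, 0, 0], [-1, -0.008, 0.031, 0, 0], [-1, -0.008, 0.031, 0, 0], [-1, -0.008, 0.031, 0, 0], [-1, -0.008, 0.031, 0, 0], [-1, -0.008, 0.031, 0, 0], [-1, -0.008, 0.031, 0, 0], [-1, -0.005, 0.021, 0, 0], [-1, -0.0027, 0.012, 0, 0], [-1, -0.001, 0.0055, 0, 0], [-1, 0, 0, 0, 0], [-1, 0, 0, 0, 0]])

```text
clock: 37.67
eef_pos: [463.7, -331.2, 340.0]
eef_rot: [-3.142, -0.0, -0.114]
wrist_force: [-0.0, 0.2, -1.2]
finger_gap: 13.7
finger_force: 30.0
```

Run:
```python
from h import *
c=cam('wrist','w11.png');tray(c);bk(c,567.6,-338.7);bk(c,517,-335);go(462,-331.3,150,-.115)
```

```text
tray ((516.0166015625, -334.73272705078125), (124.6366958618164, 177.38609313964844), 85.19158935546875) 9477
basket bar 52 [array([ 567.34, -337.85]), np.float32(0.83), np.float64(24.83)] 57.23599980632315
basket bar 48 [array([ 517.04, -333.08]), np.float32(2.45), np.float64(24.43)] 57.10069840743702
pos [ 463.7 -331.2  340. ] rpy [-3.142 -0.    -0.114] | turn 0.001 shift [ -1.7   0.4 190. ] j [-0.68  0.29  1.23  0.    1.62  1.  ]
```

Request:
arm_command(plan=[[-1, -0.0015, 0, 0.015, 0], [-1, 0, 0, 0.035, 0], [-1, 0, 0, 0.045, 0], [-1, 0, 0, 0.04, 0], [-1, 0, 0, 0.02, 0], [-1, 0, 0, 0.01, 0], [-1, 0, 0, 0, 0], [-1, 0, 0, 0.008, 0], [-1, 0, 0, 0.004, 0], [-1, 0, 0, 0.003, 0], [-1, 0, 0, 0.003, 0], [-1, 0, 0, 0.004, 0], [-1, 0, 0, 0.003, 0], [-1, 0, 0, 0, 0], [-1, 0, 0, 0, 0]])

```text
clock: 39.6
eef_pos: [462.0, -331.6, 150.0]
eef_rot: [3.141, -0.0, -0.115]
wrist_force: [0.8, 0.5, -1.0]
finger_gap: 13.7
finger_force: 30.0
```

Request:
arm_command(plan=[[-1, -0.006, 0, 0, 0], [-1, -0.006, 0, 0, 0], [-1, -0.007, 0, 0, 0], [-1, 0, 0, 0, 0], [-1, 0, 0, -0.03, 0], [-1, 0, 0, -0.05, 0], [-1, 0, 0, -0.05, 0], [-1, 0, 0, -0.05, 0], [-1, 0, 0, 0, 0]])

```text
clock: 40.72
eef_pos: [443.7, -329.9, 333.8]
eef_rot: [3.138, -0.006, -0.115]
wrist_force: [-0.0, 0.3, -0.6]
finger_gap: 13.9
finger_force: 30.0
```

Run:
```python
from h import *
c=cam('wrist','w12.png');bk(c,567.6,-338.7);bk(c,517,-335);bk(c,468,-332)
t=cam('top','top2.png');P=cloud(t)
k=P[(np.hypot(P[...,0]-467.5,P[...,1]-335.5)<75)&(P[...,2]>105)&(P[...,2]<113)];
print('stand rim',len(k),len(k) and cv2.minEnclosingCircle(k[:,:2].astype(np.float32)),'was 467.5 335.5');go(430,250,338,1.65)
```

```text
basket bar 59 [array([ 567.1 , -338.12]), np.float32(0.84), np.float64(25.67)] 57.510030839406
basket bar 53 [array([ 517.05, -333.17]), np.float32(2.45), np.float64(24.87)] 57.039275760952705
basket bar 42 [array([ 468.46, -331.41]), np.float32(1.49), np.float64(25.89)] 57.21937163779967
stand rim 109 ((468.1353454589844, 334.55816650390625), 25.547794342041016) was 467.5 335.5
pos [ 443.  -329.3  329.3] rpy [-3.141  0.    -0.115] | turn -1.765 shift [578.5  32.9  -8.5] j [-0.71  0.24  1.31  0.    1.59  0.98]
```

Request:
arm_command(plan=[[-1, 0, 0, -0.008, -0.1765], [-1, 0, 0, 0, -0.1765], [-1, 0, 0, 0, -0.1765], [-1, 0, 0, 0, -0.1765], [-1, 0, 0, 0, -0.1765], [-1, 0, 0, 0, -0.1765], [-1, 0, 0, 0, -0.1765], [-1, 0, 0, 0, -0.1765], [-1, 0, 0, 0, -0.1765], [-1, 0, 0, 0, -0.1765], [-1, 0, 0, 0, 0]])

```text
clock: 42.2
eef_pos: [442.9, -329.2, 336.4]
eef_rot: [-3.14, -0.002, 1.649]
wrist_force: [-0.0, 0.5, -1.2]
finger_gap: 14.2
finger_force: 30.0
```

Request:
arm_command(plan=[[-1, 0.03, 0.0022, 0, 0], [-1, 0.0485, 0.0036, 0, 0], [-1, 0.0485, 0.0036, 0, 0], [-1, 0.0485, 0.0036, 0, 0], [-1, 0.0485, 0.0036, 0, 0], [-1, 0.0485, 0.0036, 0, 0], [-1, 0.0485, 0.0036, 0, 0], [-1, 0.0485, 0.0036, 0, 0], [-1, 0.0485, 0.0036, 0, 0], [-1, 0.0485, 0.0036, 0, 0], [-1, 0.0485, 0.0036, 0, 0], [-1, 0.0485, 0.0036, 0, 0], [-1, 0.019, 0.0014, 0, 0], [-1, 0, 0, 0, 0], [-1, 0, 0, 0, 0]])

```text
clock: 44.08
eef_pos: [440.3, 253.7, 337.8]
eef_rot: [-3.141, 0.0, 1.648]
wrist_force: [-0.3, 0.2, -1.2]
finger_gap: 14.2
finger_force: 30.0
```

```bash
cat >> h.py <<'E'
def stand(c):
    from scipy.optimize import least_squares
    P=cloud(c);a=(np.hypot(P[...,0]-467.5,P[...,1]-335.5)<75)
    k=P[a&(abs(P[...,2]-109)<2.5)][:,:2]
    f=least_squares(lambda p:np.hypot(*(k-p).T)-22.3,np.median(k,0),loss='soft_l1')
    print('rim',len(k),'enclose',cv2.minEnclosingCircle(k.astype(np.float32)),'fit',f.x,'rms',np.sqrt(np.mean(f.fun**2)))
E
python3 - <<'E'
from h import *
c=cam('wrist','w13.png');stand(c);go(467.5,335.5,338,1.65)
# hook disc & prong check
s=manip.read_state();p=s['eef_pos'];P=cloud(c);k=P[(np.hypot(P[...,0]-p[0],P[...,1]-p[1])<30)&(abs(P[...,2]-(p[2]-9))<4)];print('disc',cv2.minEnclosingCircle(k[:,:2].astype(np.float32)),np.median(k[:,2])if len(k) else 0)
q=P[(np.hypot(P[...,0]-p[0],P[...,1]-p[1])<30)&(P[...,2]<p[2]-80)&(P[...,2]>p[2]-115)];print('prong',len(q),q.mean(0)-p if len(q) else 0)
E
```

```text
rim 665 enclose ((458.5895080566406, 329.413330078125), 25.390869140625) fit [458.60021282 329.38010746] rms 1.8643552350084274
pos [440.4 253.6 338. ] rpy [3.141 0.    1.648] | turn -0.002 shift [79.5 33.5 -0. ] j [ 0.45  0.14  1.41 -0.    1.59  0.37]
disc ((440.93133544921875, 253.71376037597656), 23.81020164489746) 327.1284800683995
prong 69 [ 5.00486567e-02  6.90505579e+00 -1.04623672e+02]
```

View pics/w13.png

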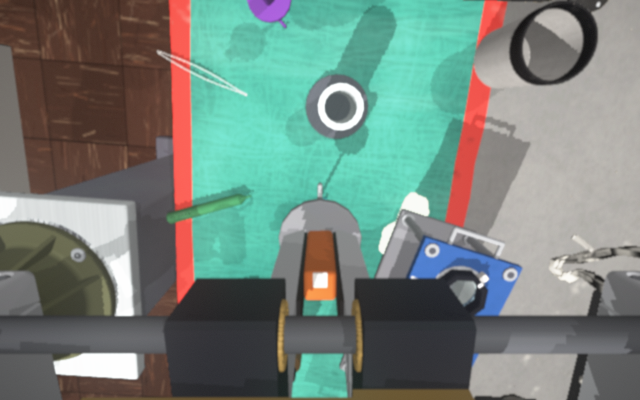

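The picture shows the empty stand tube at (341,105) and the held hook's prong straight at (320,190). The stand reads about 11 mm off its earlier place, so I check it again.

Run:
```python
from h import *
stand(cam('top'));stand(cam('wrist'));go(458.6,329.4,230,1.65)
```

```text
return _methods._mean(a, axis=axis, dtype=dtype,
  ret = um.true_divide(
Traceback (most recent call last):
  File "h.py", line 66, in stand
    f=least_squares(lambda p:np.hypot(*(k-p).T)-22.3,np.median(k,0),loss='soft_l1')
ValueError: Initial guess is outside of provided bounds
```

Request:
arm_command(plan=[[-1, 0.037, 0.012, 0, 0], [-1, 0.037, 0.012, 0, 0], [-1, 0, 0, 0.04, 0], [-1, 0, 0, 0.038, 0], [-1, 0, 0, 0, 0], [-1, 0, 0, 0, 0]])

```text
clock: 44.92
eef_pos: [458.9, 330.2, 262.0]
eef_rot: [3.14, -0.001, 1.649]
wrist_force: [-0.3, 0.2, -0.2]
finger_gap: 13.5
finger_force: 30.0
```

Run:
```python
from h import *
stand(cam('wrist','w14.png'));go(458.6,329.4,126,1.65)
```

```text
rim 654 enclose ((457.344970703125, 328.7630310058594), 25.409400939941406) fit [457.37190022 328.71704782] rms 1.9010561076598735
pos [458.9 330.3 262.2] rpy [ 3.139e+00 -1.000e-03  1.649e+00] | turn -0.001 shift [ -1.1  -0.8 136.1] j [ 0.56  0.3   1.39 -0.    1.45  0.48]
```

Request:
arm_command(plan=[[-1, -0.0012, -0.001, 0.02, 0], [-1, 0, 0, 0.035, 0], [-1, 0, 0, 0.035, 0], [-1, 0, 0, 0.025, 0], [-1, 0, 0, 0.015, 0], [-1, 0, 0, 0.004, 0], [-1, 0, 0, 0, 0], [-1, 0, 0, 0, 0]])

```text
clock: 45.98
eef_pos: [457.7, 329.4, 127.0]
eef_rot: [3.14, -0.001, 1.65]
wrist_force: [-0.4, 0.8, -0.6]
finger_gap: 13.6
finger_force: 30.0
```

Request:
arm_command(plan=[[-1, 0, 0, 0.0015, 0], [-1, 0, 0, 0.0015, 0], [-1, 0, 0, 0, 0], [-1, 0, 0, 0, 0]])

```text
clock: 46.48
eef_pos: [457.7, 329.3, 123.6]
eef_rot: [3.14, -0.001, 1.65]
wrist_force: [-0.7, -1.1, 5.7]
finger_gap: 13.8
finger_force: 30.0
```

Request:
arm_command(plan=[[-1, 0, 0, -0.0005, 0], [-0.4, 0, 0, 0, 0], [-0.2, 0, 0, 0, 0], [0, 0, 0, 0, 0], [0, 0, 0, 0, 0], [0, 0, 0, 0, 0], [0, 0, 0, -0.02, 0], [0, 0, 0, -0.04, 0], [0, 0, 0, -0.05, 0], [0, 0, 0, -0.05, 0], [0, 0, 0, -0.05, 0], [0, 0, 0, 0, 0]])

```text
clock: 47.98
eef_pos: [458.0, 329.5, 337.3]
eef_rot: [3.136, -0.003, 1.65]
wrist_force: [0.5, 0.1, -0.2]
finger_gap: 47.0
finger_force: 0.0
```

Run:
```python
from h import *
c=cam('wrist','w15.png');handle(c,(458,329))
s=cam('scene','s2.png')
u,v=map(int,proj(c,(458,329,120)));print(u,v)
a=cv2.resize(c['img'][max(0,v-70):v+70,u-90:u+90],None,fx=2.2,fy=2.2)
u,v=map(int,proj(s,(458,329,90)));b=cv2.resize(s['img'][v-50:v+50,u-60:u+60],None,fx=3.08,fy=3.08)
h=min(len(a),len(b));cv2.imwrite('pics/c5.png',np.hstack([a[:h],b[:h]]))
go(572,-59.2,338)
```

```text
top z 455.294180853198 rect ((431.48028564453125, 353.1499938964844), (1.9577556848526, 11.820899963378906), 5.259839057922363) n 501 dash dir nan nan
disc circle ((428.8043212890625, 331.15484619140625), 8.492949485778809) 401.2331254122407
317 174
pos [457.3 329.1 333. ] rpy [-3.141  0.     1.65 ] | turn 0 shift [-396.1   83.7   -5. ] j [0.56 0.27 1.27 0.   1.6  0.48]h.py:44: RuntimeWarning: Mean of empty slice.
  rc=cv2.minAreaRect(q);w=P[t&(b>150)][:,:2];d=w.mean(0)-np.array(rc[0])
  ret = um.true_divide(
```

View pics/c5.png

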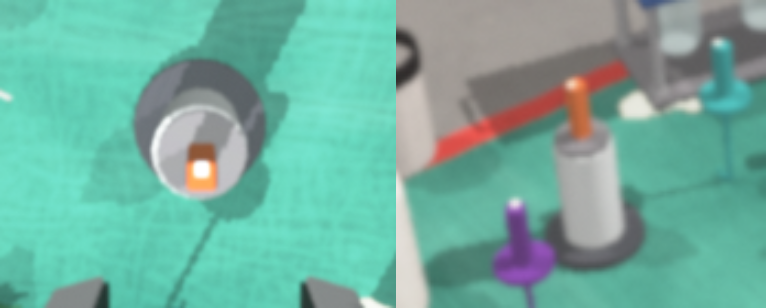

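The hook hangs upright with its disc on the rim. Next are the vessels, starting with 3: turn to yaw 0.79 above it and look.

Request:
arm_command(plan=[[0.5, 0, 0, 0, 0.172], [0.5, 0, 0, 0, 0.172], [0.5, 0, 0, 0, 0.172], [0.5, 0, 0, 0, 0.172], [0.5, 0, 0, 0, 0.172], [0.5, -0.006, 0.043, 0, 0], [0.5, -0.006, 0.043, 0, 0], [0.5, -0.006, 0.043, 0, 0], [0.5, -0.005, 0.043, 0, 0], [0.5, -0.005, 0.043, 0, 0], [0.5, -0.005, 0.042, 0, 0], [0.5, 0, 0, 0.05, 0], [0.5, 0, 0, 0.03, 0], [0.5, 0, 0, 0, 0], [0.5, 0, 0, 0, 0]])

```text
clock: 49.95
eef_pos: [616.9, 124.9, 254.5]
eef_rot: [3.141, -0.001, 0.79]
wrist_force: [0.9, 0.2, -0.1]
finger_gap: 70.2
finger_force: 0.0
```

```bash
cat >> h.py <<'E'
def lug(c,i):
    P=cloud(c);im=c['img'].astype(int);m=mouth(i);d=np.hypot(P[...,0]-m[0],P[...,1]-m[1])
    w=P[(d>31)&(d<41)&(im.min(-1)>170)&(np.ptp(im,axis=-1)<45)&(P[...,2]>137.5)];
    k=P[(d>24)&(d<31.5)&(P[...,2]>147)][:,:2]
    cc=np.array(cv2.minEnclosingCircle(k.astype(np.float32))[0]) if len(k)>20 else m
    v=np.median(w[:,:2],0)-m if len(w) else np.array([1,0]);a=np.degrees(np.arctan2(v[1],v[0])-RY)
    print(i,'lug rack ang',a.round(1),'err from line',((a-180+180)%360-180).round(1),'r',np.hypot(*v).round(1),len(w),'collar',cc.round(1),m.round(1),len(k))
E
python3 - <<'E'
from h import *
c=cam('wrist','w16.png')
for i in(1,2,3): lug(c,i)
go(*mouth(3),138.5,.79)
E
```

```text
1 lug rack ang -124.5 err from line 55.5 r 34.5 34 collar [563.8 -58.7] [572.  -59.2] 339
2 lug rack ang -83.8 err from line 96.2 r 34.3 50 collar [594.1  33.7] [594.4  33.1] 825
3 lug rack ang 59.6 err from line -120.4 r 34.7 89 collar [617.  125.9] [616.8 125.4] 7099
pos [617.  124.9 254.9] rpy [ 3.14e+00 -2.00e-03  7.90e-01] | turn -0.0 shift [  0.   -0.6 116.4] j [ 0.14  0.45  1.2  -0.    1.49  0.92]
```

Request:
arm_command(plan=[[0.5, 0, -0.0005, 0.03, 0], [0.5, 0, 0, 0.04, 0], [0.5, 0, 0, 0.03, 0], [0.5, 0, 0, 0.013, 0], [0.5, 0, 0, 0.003, 0], [0.5, 0, 0, 0, 0], [-1, 0, 0, 0, 0], [-1, 0, 0, 0, 0], [-1, 0, 0, 0, 0], [-1, 0, 0, 0, 0]], newtons=20)

```text
clock: 51.25
eef_pos: [616.2, 125.6, 138.3]
eef_rot: [-3.141, -0.001, 0.79]
wrist_force: [-4.1, 2.3, 5.9]
finger_gap: 57.8
finger_force: 20.0
```

Request:
arm_command(plan=[[-1, 0, 0, 0, -0.08], [-1, 0, 0, 0, -0.16], [-1, 0, 0, 0, -0.16], [-1, 0, 0, 0, -0.16], [-1, 0, 0, 0, -0.16], [-1, 0, 0, 0, -0.16], [-1, 0, 0, 0, -0.16], [-1, 0, 0, 0, -0.16], [-1, 0, 0, 0, -0.16], [-1, 0, 0, 0, -0.16], [-1, 0, 0, 0, -0.16], [-1, 0, 0, 0, -0.16], [-1, 0, 0, 0, -0.16], [-1, 0, 0, 0, -0.114], [-1, 0, 0, 0, 0], [-1, 0, 0, 0, 0]])

```text
clock: 53.25
eef_pos: [616.4, 125.6, 138.3]
eef_rot: [3.141, 0.001, 2.904]
wrist_force: [-2.9, 4.2, 5.2]
finger_gap: 58.0
finger_force: 20.0
```

Run:
```python
from h import *
s=manip.read_state();print(s['wrist_force'],s['moment'])
go(*mouth(3),138.5,RY+np.pi)
```

```text
[-2.87904899  4.22417421  5.21208637] [0.3916893  0.52546902 0.02762763]
pos [616.4 125.6 138.3] rpy [3.141e+00 1.000e-03 2.904e+00] | turn 0.001 shift [-0.4 -0.1 -0.2] j [ 0.14  0.53  1.35  0.    1.25 -1.19]
```

Request:
arm_command(plan=[[0.5, 0, 0, 0, 0], [0.5, 0, 0, 0, 0], [0.5, 0, 0, 0, 0], [0.5, 0, 0, 0, 0], [0.5, 0, 0, -0.02, 0], [0.5, 0, 0, -0.04, 0], [0.5, 0, 0, -0.055, 0], [0.5, 0, 0, 0, 0.16], [0.5, 0, 0, 0, 0.16], [0.5, 0, 0, 0, 0.16], [0.5, 0, 0, 0, 0.16], [0.5, 0, 0, 0, 0.16], [0.5, 0, 0, 0, 0.16], [0.5, 0, 0, 0, 0.16], [0.5, 0, 0, 0, 0.16], [0.5, 0, 0, 0, 0.16], [0.5, 0, 0, 0, 0.032], [0.5, 0, 0, 0, 0]])

```text
clock: 55.5
eef_pos: [616.3, 125.1, 252.4]
eef_rot: [-3.141, 0.0, 1.434]
wrist_force: [0.1, -0.2, 0.2]
finger_gap: 70.5
finger_force: 0.0
```

Run:
```python
from h import *
c=cam('wrist','w17.png')
for i in(2,3): lug(c,i)
go(*mouth(2),255,1.432)
```

```text
2 lug rack ang 13.6 err from line -166.4 r 1.0 0 collar [594.2  33.3] [594.4  33.1] 864
3 lug rack ang 178.2 err from line -1.8 r 34.4 85 collar [616.8 125.9] [616.8 125.4] 7253
pos [616.3 125.1 252.4] rpy [-3.142 -0.     1.435] | turn 0.003 shift [-94.1  -8.9  -2.6] j [0.14 0.45 1.21 0.   1.48 0.28]
```

Request:
arm_command(plan=[[0.5, -0.032, -0.003, 0, 0], [0.5, -0.032, -0.003, 0, 0], [0.5, -0.0301, -0.0029, 0, 0.002], [0.5, 0, 0, 0, 0], [0.5, 0, 0, 0, 0]])

```text
clock: 56.18
eef_pos: [594.6, 33.7, 252.5]
eef_rot: [3.142, -0.0, 1.431]
wrist_force: [-0.0, 0.2, -0.3]
finger_gap: 70.4
finger_force: 0.0
```

Run:
```python
from h import *
c=cam('wrist','w18.png')
for i in(2,3): lug(c,i)
go(*mouth(2),138.5,1.432)
```

```text
2 lug rack ang -83.9 err from line 96.1 r 34.0 62 collar [594.8  33.6] [594.4  33.1] 6880
3 lug rack ang 180.4 err from line 0.4 r 34.0 101 collar [616.9 125.5] [616.8 125.4] 1732
pos [594.6  34.  252.4] rpy [ 3.142 -0.     1.431] | turn -0.001 shift [-9.000e-01 -1.000e-01  1.139e+02] j [-0.    0.37  1.31  0.    1.45  0.14]
```

Request:
arm_command(plan=[[0.5, -0.0006, 0, 0.03, 0], [0.5, 0, 0, 0.04, 0], [0.5, 0, 0, 0.03, 0], [0.5, 0, 0, 0.011, 0], [0.5, 0, 0, 0.003, 0], [0.5, 0, 0, 0, 0], [-1, 0, 0, 0, 0], [-1, 0, 0, 0, 0], [-1, 0, 0, 0, 0], [-1, 0, 0, 0, 0]], newtons=20)

```text
clock: 57.48
eef_pos: [594.0, 32.7, 139.2]
eef_rot: [-3.141, -0.0, 1.43]
wrist_force: [-5.6, 0.6, 4.7]
finger_gap: 57.8
finger_force: 20.0
```

Request:
arm_command(plan=[[-1, 0, 0, 0, 0.07], [-1, 0, 0, 0, 0.16], [-1, 0, 0, 0, 0.16], [-1, 0, 0, 0, 0.16], [-1, 0, 0, 0, 0.16], [-1, 0, 0, 0, 0.16], [-1, 0, 0, 0, 0.16], [-1, 0, 0, 0, 0.16], [-1, 0, 0, 0, 0.16], [-1, 0, 0, 0, 0.16], [-1, 0, 0, 0, 0.16], [-1, 0, 0, 0, 0], [-1, 0, 0, 0, 0]])

```text
clock: 59.1
eef_pos: [593.5, 33.4, 139.2]
eef_rot: [-3.141, 0.002, -0.24]
wrist_force: [-10.8, 4.6, 6.9]
finger_gap: 57.4
finger_force: 20.0
```

Run:
```python
from h import *
go(*mouth(2),138.5,RY)
```

```text
pos [593.5  33.4 139.2] rpy [-3.141e+00  2.000e-03 -2.400e-01] | turn -0.002 shift [1.  0.1 0.7] j [-0.01  0.46  1.46  0.    1.22  1.8 ]
```

Request:
arm_command(plan=[[0.5, 0, 0, 0, 0], [0.5, 0, 0, 0, 0], [0.5, 0, 0, 0, 0], [0.5, 0, 0, 0, 0], [0.5, 0, 0, -0.02, 0], [0.5, 0, 0, -0.04, 0], [0.5, 0, 0, -0.055, 0], [0.5, 0, 0, 0, -0.16], [0.5, 0, 0, 0, -0.16], [0.5, 0, 0, 0, -0.16], [0.5, 0, 0, 0, -0.16], [0.5, 0, 0, 0, -0.16], [0.5, 0, 0, 0, -0.15], [0.5, -0.026, 0.018, 0, 0], [0.5, -0.026, 0.019, 0, 0], [0.5, -0.026, 0.018, 0, 0], [0.5, 0, 0, 0, 0], [0.5, 0, 0, 0, 0]])

```text
clock: 61.35
eef_pos: [571.2, -59.5, 253.5]
eef_rot: [-3.142, -0.0, 0.71]
wrist_force: [0.3, -0.1, -0.1]
finger_gap: 70.1
finger_force: 0.0
```

Run:
```python
from h import *
c=cam('wrist','w19.png')
for i in(1,2,3): lug(c,i)
go(*mouth(1),138.5,.712)
```

```text
1 lug rack ang -123.4 err from line 56.6 r 34.1 57 collar [572.2 -59. ] [572.  -59.2] 7252
2 lug rack ang 179.7 err from line -0.3 r 34.1 88 collar [594.7  33.3] [594.4  33.1] 1665
3 lug rack ang 181.8 err from line 1.8 r 34.2 132 collar [612.1 122.1] [616.8 125.4] 897
pos [571.2 -59.2 253.4] rpy [-3.142 -0.     0.71 ] | turn -0.002 shift [  0.6   0.5 114.9] j [-0.17  0.32  1.38  0.    1.44  0.69]
```

Request:
arm_command(plan=[[0.5, 0.0006, 0.0005, 0.03, -0.03], [0.5, 0, 0, 0.04, 0], [0.5, 0, 0, 0.03, 0], [0.5, 0, 0, 0.012, 0], [0.5, 0, 0, 0.003, 0], [0.5, 0, 0, 0, 0], [-1, 0, 0, 0, 0], [-1, 0, 0, 0, 0], [-1, 0, 0, 0, 0], [-1, 0, 0, 0, 0]], newtons=20)

```text
clock: 62.65
eef_pos: [571.5, -59.3, 139.2]
eef_rot: [-3.14, -0.0, 0.74]
wrist_force: [-5.0, 3.7, 5.3]
finger_gap: 58.1
finger_force: 20.0
```

Request:
arm_command(plan=[[-1, 0, 0, 0, 0.08], [-1, 0, 0, 0, 0.15], [-1, 0, 0, 0, 0.15], [-1, 0, 0, 0, 0.15], [-1, 0, 0, 0, 0.15], [-1, 0, 0, 0, 0.15], [-1, 0, 0, 0, 0.148], [-1, 0, 0, 0, 0], [-1, 0, 0, 0, 0]])

```text
clock: 63.78
eef_pos: [571.5, -59.0, 139.2]
eef_rot: [-3.14, 0.001, -0.238]
wrist_force: [-6.5, 6.8, 5.9]
finger_gap: 57.9
finger_force: 20.0
```

Run:
```python
from h import *
go(*mouth(1),138.5,RY);print(manip.read_state()['finger_gap'])
```

```text
pos [571.5 -59.  139.2] rpy [-3.14e+00  1.00e-03 -2.38e-01] | turn -0.0 shift [0.5 0.1 0.7] j [-0.17  0.41  1.53  0.    1.2   1.64]
57.86465266979421
```

Release, rise, and back off to a central view over the rack.

Request:
arm_command(plan=[[0.5, 0, 0, 0, 0], [0.5, 0, 0, 0, 0], [0.5, 0, 0, 0, 0], [0.5, 0, 0, 0, 0], [0.5, 0, 0, -0.02, 0], [0.5, 0, 0, -0.05, 0], [0.5, 0, 0, -0.06, 0], [0.5, -0.02, -0.03, -0.06, 0], [0.5, -0.025, -0.03, 0, 0], [0.5, -0.03, -0.035, 0, 0], [0.5, 0, 0, 0, 0], [0.5, 0, 0, 0, 0]])

```text
clock: 65.28
eef_pos: [522.9, 46.1, 322.1]
eef_rot: [3.141, -0.0, -0.238]
wrist_force: [0.4, -0.2, -0.4]
finger_gap: 70.6
finger_force: 0.0
```

Run:
```python
from h import *
c=cam('wrist','w20.png')
for i in(1,2,3): lug(c,i)
t=cam('top','top3.png')
for n,(x,y,z) in dict(v0=(420,86,69),v1=(417,-7,66),st=(458,329,169)).items():
    P=cloud(t);q=P[(np.hypot(P[...,0]-x,P[...,1]-y)<25)&(abs(P[...,2]-z)<6)];print(n,len(q),np.median(q,0) if len(q) else 0)
a=cv2.resize(c['img'][0:260,60:640],(800,359),interpolation=cv2.INTER_CUBIC)
b=cv2.resize(t['img'][120:270,180:500],(500,234),interpolation=cv2.INTER_CUBIC)
o=np.zeros((593,800,3),np.uint8);o[:359]=a;o[359:593,:500]=b;cv2.imwrite('pics/fin.png',o)
```

```text
1 lug rack ang 177.5 err from line -2.5 r 34.7 62 collar [572.2 -58.4] [572.  -59.2] 1061
2 lug rack ang 179.3 err from line -0.7 r 34.4 52 collar [594.6  33.6] [594.4  33.1] 1044
3 lug rack ang 181.0 err from line 1.0 r 34.4 63 collar [617.  125.8] [616.8 125.4] 1079
v0 0 0
v1 0 0
st 27 [458.01086833 326.58884547 167.21039266]
```

View pics/fin.png

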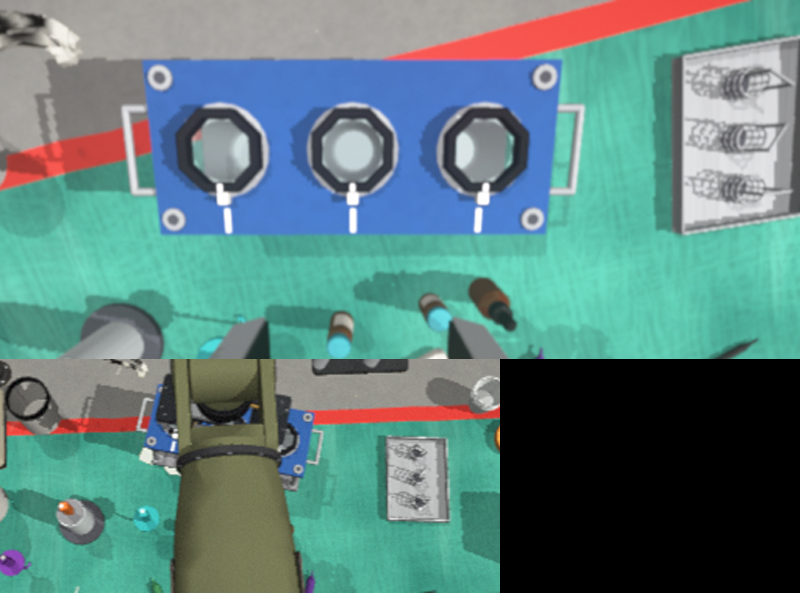

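The lugs meet their lines, the vials and dropper bottle stand, and the three baskets are upright in the tray. Vessel 1 reads -2.5°, so I check it from straight above.

Request:
arm_command(plan=[[0.5, 0, 0.036, 0, 0], [0.5, 0, 0.036, 0.02, 0], [0.5, 0, 0.036, 0.03, 0], [0.5, 0, 0, 0, 0], [0.5, 0, 0, 0, 0]])

```text
clock: 66.0
eef_pos: [497.6, -58.7, 272.6]
eef_rot: [-3.141, -0.001, -0.239]
wrist_force: [0.2, 0.7, -0.4]
finger_gap: 70.3
finger_force: 0.0
```

Run:
```python
from h import *
c=cam('wrist','w21.png')
for i in(1,2): lug(c,i)
P=cloud(c);im=c['img'].astype(int);m=mouth(1);e=np.array([np.cos(RY),np.sin(RY)]);f=np.array([-e[1],e[0]])
D=P[...,:2]-m;X=D@e;Y=D@f;wh=(im.min(-1)>170)&(abs(Y)<9)
for n,a,b in(('lug',-38,-30),('line',-57,-43)):
    k=wh&(X>a)&(X<b);print(n,k.sum(),np.mean(Y[k]),np.percentile(Y[k],[3,97]))
cv2.imwrite('pics/x.png',c['img'])
```

```text
1 lug rack ang 179.2 err from line -0.8 r 34.1 70 collar [572.3 -58.7] [572.  -59.2] 1423
2 lug rack ang 181.3 err from line 1.3 r 34.1 88 collar [594.5  33.6] [594.4  33.1] 1437
lug 97 -0.3760086656042282 [-5.44202104  3.92097454]
line 89 0.7829924586698517 [-1.5204633   3.17082987]
```

```bash
python3 -c "
from h import *
print(ticket.sign_off())"
```

```text
the job is handed in; nothing more can be done
None
```

The job is handed in: all three baskets stand upright in the tray, the hook hangs upright in its stand, and each vessel's lug is within about 1° of its white line. The vials and dropper bottle are still standing.

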